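# Eject the air cap and trap it on the runway

### The arm

A 6-joint arm with a two-finger parallel gripper is mounted at the origin on the work surface. World frame = base frame: x ahead of the robot, y to its left, z up, the work surface at z = 0. Lengths are in m, angles in rad, forces in N, time in s.
With the tool pointing down it reaches from about 0.325 to 0.9 m from the base axis. Payload 3.5 kg.
Tool frame: the origin (TCP) lies midway between the tips of the shut fingers; the grasp point (between the pads) lies 19 mm behind it; y points along the fingers, z is the direction in which the jaws open and shut, and the axes are right-handed (so a half turn about y gives the same grasp; the last joint's range is limited). The gripper opens to 85 mm and grips with 20 to 120 N. Pads are 22 mm wide; open, the fingers measure 114 mm over their backs; the gripper's body (76 mm by 85 mm) begins 54 mm behind the grasp point. The pads swing forward as they close: fully open they stand 13 mm farther back than shut.
Start: joints at [1.214, 0.276, -0.026, 1.268, 0, 1.467], TCP at [0.157, 0.605, 0.231] pointing down, gripper open.
Joint ranges: [-3.12, 3.12], [-0.85, 1.88], [-1.08, 1.24], [-1.95, 2.15], [-1.57, 1.53], [-3.14, 3.14]. Speed limits (rad/s): [2.57, 2.57, 3.14, 3.14, 3.14, 3.14].

### API

Orientations are given as a rotation vector (axis times angle).
In Python, from station import r gives the robot as it stands.
- The arm moves only by the tool jog_arm, never from a script. Its argument "plan" is a list of rows, each an object with "xyz": the shift along the world's x, y, z in mm, a list of three; "delta_rot": the turn, a rotation vector about the world's x, y, z in units of 6 degrees (1.0 is 6 degrees), a list of three; "jaw": the opening, from -1 (shut) to 1 (fully open). In form: [{"xyz": [tx, ty, tz], "delta_rot": [rx, ry, rz], "jaw": jaw}, ...]. A call has 1 to 5 rows; each row shifts and turns the pose as measured when the row begins; what a row does not reach is not made up. A row lasts 1/10 s, in which the tool goes at most 50 mm and 8.59 degrees, less where a joint would pass 70% of its speed; a pose out of reach is approached as far as the arm can. A call with a gripper value outside its range is refused whole. The fingers move at their own pace and stop on an object; "grip_force" is the grip in N (left out, the last holds). Time passes only in rows, so rows that do not move let the fingers close. It gives the time, the measured TCP pose, the force and the opening at its end, in the units of the state.
- r.get_obs(): the state, without advancing time (a new reading comes with each control period).
- r.grab_frame(name): name is "side" or "top" or "wrist"; returns a dict with "image" (420x560x3 uint8, red, green, blue), "fx", "fy", "cx", "cy" (pixels), "rvec" (rotation vector, rad) and "tvec" (3), from world to camera coordinates, as OpenCV has them; the wrist camera has in their place "hand_eye" (4x4, takes a point from camera to tool coordinates, whose origin is the TCP and whose axes are the tool frame's). Camera axes: x right, y down, z forward; pixel columns grow to the right and rows downward; lengths in m; the calibration is good to about 2 mm. A picture is of the moment at which its call begins: read the wrist's pose just before it. There is no depth.
- r.sign_off(): hands the job in, once; it reports no verdict.
The state is a dict: "t": time; "joints": joint angles; "joint_vel": joint speeds; "joint_efforts": joint torques, N m; "eef_pos": TCP position; "tool_rot": TCP orientation; "force": force on the tool from outside, world axes, zero at the start; "ft_torque": the same for the moment, N m; "width": finger opening in m.
Only numpy, scipy, OpenCV 4.12 (cv2) and the standard library are available. Lean on these libraries where they do the work, as an engineer would, in place of code of your own. Each camera call takes 0.05 s, during which the arm holds its last target. There are 200 camera calls.

### The job

In the spray shop, press the green latch paddle of the green ejector with one finger so that its brass air cap springs out, and have the other finger in its way so that the cap is stopped upright on the runway, out of its holder, before it slides off the end into the wash pan. Do not pinch or lift the cap, and leave the red ejector with its blue cap, the mixing cup, the can and the brush alone. Finish while still holding the cap back with the finger: the spring keeps pushing it.

Things in the scene. Friction and masses are not known exactly. Their poses are not given: they have to be found in the camera images.
- green_unit: green ejector, fixed to the table. Origin on the table under the runway's centre line; z up. The cap is ejected along its own -x. Runway x=+90 to -70 mm (open end), 46 mm wide. Cap waits at x=+30. green spring housing x=56 to 90, 60 mm high; plunger rod out behind to x=166. Beyond the end a steel wash pan, x=-70 to -156, 92 mm wide, 18 mm high. green square latch paddle on the +y side. 
- green_paddle (a point): centre of the top face of the green latch paddle, 40 mm (unit x) by 44 mm (unit y), centred in the unit frame at x=-58, y=+52 mm; top at z=52 mm when up, 41 mm fully down. Its axes are those of the unit.
- green_latch (a joint): travel of the green latch, 0 up to 0.011 m fully down; spring, about 2 N to start and 5.4 N fully down. The pins drop below the runway floor (the cap is let go) at about 0.009 m. It springs up again when let go.
- green_runway (a point): point on the runway floor's centre line straight across from the paddle (unit x=-58, y=0, z=30 mm). Side rails stand 8 mm above the floor (tops z=38 mm), 39 mm apart inside. A fingertip over this point, level with the pressed paddle (z about 41 mm), clears the rails and stops the cap by its upper half, cap centre about 30 mm short of this point.
- green_plunger (a joint): travel of the plunger behind the brass cap, 0 to 0.095 m. Two pins of the latch hold the cap; with the latch pressed the plunger drives the cap out within about 0.4 s, pushing 1.6 N falling to 0.8 N, so an unstopped cap drops into the pan. It goes on pushing a stopped cap and does not return.
- brass_cap_center (a point): centre (half-way up the body) of the loose brass air cap: upright round body 36 mm in diameter and 26 mm tall, with two small horns to 33 mm, about 60 g. Standing on the runway its centre is 43 mm above the table. z is its upright axis.
- brass_cap: the same brass air cap, origin at the centre of its underside
- red_unit: red ejector, fixed to the table. Origin on the table under the runway's centre line; z up. The cap is ejected along its own -x. Runway x=+90 to -70 mm (open end), 46 mm wide. Cap waits at x=+30. red spring housing x=56 to 90, 60 mm high; plunger rod out behind to x=166. Beyond the end a steel wash pan, x=-70 to -156, 92 mm wide, 18 mm high. red square latch paddle on the +y side. Bystander.
- red_latch (a joint): travel of the red latch (its paddle is red), 0 up to 0.011 m down; leave it alone
- blue_cap_center (a point): centre of the blue plastic cap waiting in the red ejector, same shape as the brass one; leave it alone
- cup_mid (a point): centre (half-way up) of a loose grey mixing cup, 74 mm in diameter, 85 mm tall; bystander
- can_mid (a point): centre (half-way up) of a loose blue can, 56 mm in diameter, 110 mm tall; bystander
- brush_grip (a point): grip of a loose paint brush lying on the table; bystander
Mind the look-alikes: they are no part of the job. Of the things like the part that bears blue_cap_center, leave any that is orange or pink; of the rest the smaller one is meant.

How it is judged:
By the outcome, as a careful person would: the job done as asked, in the order asked, and still so for the second after the job is handed in, while the arm keeps its last pose, push and grip.
It also fails if it takes over 32 s, if anything falls off the work surface, if the arm or the gripper's body presses on something with over 40 N, if the wrist force passes 120 N, or if a joint passes its speed limit or range.

## Working session

There is one attempt and no reset: what is moved stays moved. The work goes in short steps, Python scripts to look and compute and a tool call to move; the robot and the scene stay as the last step left them, time stands still between calls to the robot, and variables do not carry over. Pictures are saved under pics/ and viewed, about 8 in all and at most 12, crops included, and the job is handed in when it is done.

Besides the shell and the picture viewer there is one more tool, called as name(argument=value, ...) on one line, values as JSON. jog_arm: Moves the arm, as the interface text tells. Its arguments: {"type":"object","properties":{"plan":{"type":"array","items":{"type":"object","properties":{"xyz":{"type":"array","items":{"type":"number"}},"delta_rot":{"type":"array","items":{"type":"number"}},"jaw":{"type":"number"}}}},"grip_force":{"type":"number"}},"required":["plan"]}

```bash
mkdir -p pics; ls; cat > h.py <<'E'
import numpy as np, cv2
from station import r
def shot(n,f):
    d=r.grab_frame(n); cv2.imwrite('pics/'+f,cv2.cvtColor(d['image'],cv2.COLOR_RGB2BGR)); return d
def cam(d):
    R=cv2.Rodrigues(np.array(d['rvec'],float))[0]; return R,-R.T@np.array(d['tvec'],float).ravel()
def ray(d,u,v,z):
    R,c=cam(d); k=R.T@np.array([(u-d['cx'])/d['fx'],(v-d['cy'])/d['fy'],1]); return c+k*(z-c[2])/k[2]
def proj(d,p):
    R,c=cam(d); q=R@(np.array(p)-c); return d['fx']*q[0]/q[2]+d['cx'],d['fy']*q[1]/q[2]+d['cy']
E
python3 - <<'E'
from h import *
import pickle
o=r.get_obs(); print({k:np.round(v,3) for k,v in o.items()})
D={n:shot(n,n+'0.png') for n in('top','side')}
pickle.dump(D,open('d0.pkl','wb'))
im=np.hstack([D['top']['image'],D['side']['image']]); 
for n in D: print(n,cam(D[n])[1],D[n]['fx'])
E
```

```text
pics
{'t': np.float64(0.0), 'joints': array([ 1.214,  0.277, -0.028,  1.268, -0.   ,  1.467]), 'joint_vel': array([ 0.001,  0.001, -0.001, -0.001, -0.   ,  0.   ]), 'joint_efforts': array([-1.0000e-03, -4.4551e+01,  2.9520e+01,  1.6000e-02, -0.0000e+00,
       -0.0000e+00]), 'eef_pos': array([0.157, 0.604, 0.23 ]), 'tool_rot': array([-1.564,  0.2  , -0.199]), 'force': array([-0.491, -0.452,  0.207]), 'ft_torque': array([-0.004, -0.002, -0.031]), 'width': np.float64(0.085)}
top [ 0.43965753 -0.0295079   1.29914586] 445.41986299496136
side [ 0.15054633 -0.86297522  0.68510978] 448.56479567552503
```

View pics/top0.png

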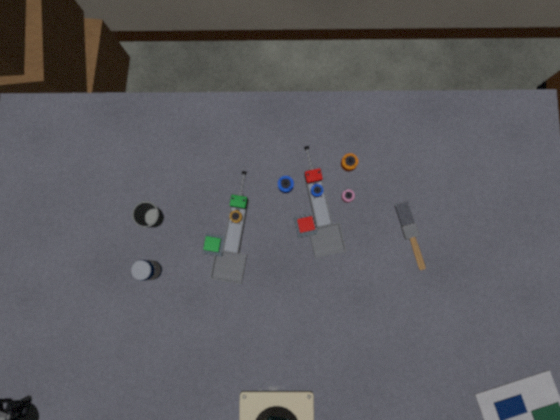

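View pics/side0.png

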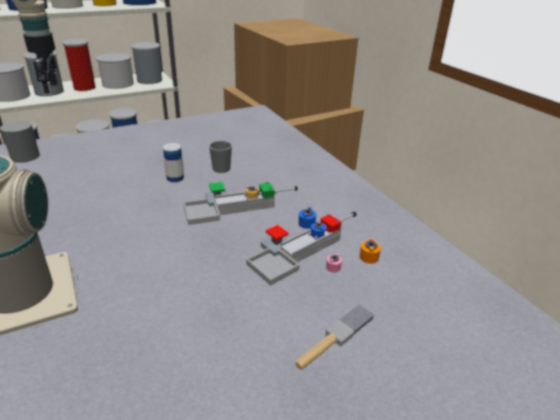

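The top view has the green unit at housing (238,202), brass cap (236,216), green paddle (213,244) and pan (229,266). The red unit is at (314,176) to (327,240). Loose rings sit at (286,184) blue, (349,162) orange and (348,196) pink; these are look-alikes. The can and cup are at (143,270) and (148,215), off to the left.

```bash
cat >> h.py <<'E'
def green(im):
    h=cv2.cvtColor(im,cv2.COLOR_RGB2HSV); return cv2.inRange(h,(45,100,50),(80,255,255))
def blobs(m,amin=20):
    n,l,s,c=cv2.connectedComponentsWithStats(m); return [(c[i],s[i]) for i in range(1,n) if s[i][4]>=amin]
E
python3 - <<'E'
from h import *
import pickle
D=pickle.load(open('d0.pkl','rb')); d=D['top']
for n in D:
    print(n,[(np.round(c,1),s) for c,s in blobs(green(D[n]['image']))])
b=sorted(blobs(green(d['image'])),key=lambda b:-b[1][4])[:3]
for c,s in b: print(c, ray(d,*c,.052),ray(d,*c,.060))
print('rodtip',ray(d,243.5,172.5,.045),'cap',ray(d,236,216,.056))
im=cv2.resize(d['image'][155:295,120:360],None,fx=3.3,fy=3.3,interpolation=cv2.INTER_CUBIC)
cv2.imwrite('pics/crop0.png',im[...,::-1])
E
```

```text
top [(array([238.1, 201.1]), array([230, 195,  17,  13, 188], dtype=int32)), (array([211.7, 243.7]), array([204, 236,  17,  16, 220], dtype=int32)), (array([547.6, 412.9]), array([533, 404,  27,  16, 329], dtype=int32))]
side [(array([216.7, 186.9]), array([209, 182,  16,  11, 130], dtype=int32)), (array([266.5, 189.8]), array([260, 183,  14,  15, 171], dtype=int32))]
[547.6231003  412.93617021] [ 0.05717972 -0.71972317  0.052     ] [ 0.05963318 -0.71529568  0.06      ]
[211.72272727 243.67272727] [0.5086093  0.18018287 0.052     ] [0.508167   0.17883778 0.06      ]
[238.13297872 201.09042553] [0.62894003 0.10718644 0.052     ] [0.62772585 0.10630959 0.06      ]
rodtip [0.71299784 0.09328401 0.045     ] cap [0.58594222 0.11236314 0.056     ]
```

View pics/crop0.png

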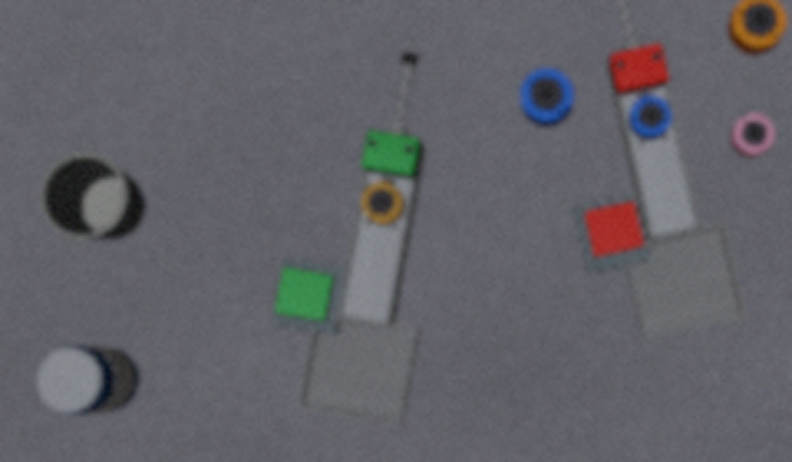

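```bash
cat >> h.py <<'E'
from scipy.spatial.transform import Rotation as Ro
def unit2w(o,yaw,p):
    return np.r_[o[:2],0]+Ro.from_euler('z',yaw).apply(np.array(p))
def need(pos,yaw,tgt):
    """shift mm and turn (6deg units) to pose: tool y down, tool z along +-unit y"""
    o=r.get_obs(); A=Ro.from_rotvec(o['tool_rot']); best=[]
    for s in(1,-1):
        zt=s*np.array([-np.sin(yaw),np.cos(yaw),0]); yt=np.array([0,0,-1.]); xt=np.cross(yt,zt)
        B=Ro.from_matrix(np.c_[xt,yt,zt]); best.append(((B*A.inv()).as_rotvec(degrees=True)/6,s))
    return (np.array(tgt)-o['eef_pos'])*1e3,best,o['eef_pos'],o['width'],o['force'],o['joints'],o['t']
E
python3 - <<'E'
from h import *
p=np.array([.5082,.1802]);hh=np.array([.6277,.1063])
a=np.arctan2(*(hh-p)[::-1])-np.arctan2(-52,131); o=hh-Ro.from_euler('z',a).apply([.073,0,0])[:2]
print(np.degrees(a),o)
t=unit2w(o,a,[-.058,.026,.16]); print(t)
for x in need(None,a,t): print(x)
E
```

```text
-10.082629991390666 [0.55582739 0.11907998]
[0.5032749 0.1548324 0.16     ]
[ 346.60833142 -449.46945084  -70.23220224]
[(array([ 0.01876331, -0.00642263,  0.74315671]), 1), (array([-9.84369750e-03, -2.87577417e-02, -2.92568276e+01]), -1)]
[0.15666657 0.60430186 0.2302322 ]
0.08518727987167102
[ 0.53938274 -0.03128598 -0.92329393]
[ 1.21361387e+00  2.77097449e-01 -2.77737995e-02  1.26800123e+00
  2.39296526e-05  1.46741215e+00]
0.1
```

jog_arm(plan=[{"xyz": [28,-37,0],"delta_rot": [0,0,0.2],"jaw": -0.12},{"xyz": [28,-37,0],"delta_rot": [0,0,0.2],"jaw": -0.12},{"xyz": [28,-37,0],"delta_rot": [0,0,0.2],"jaw": -0.12},{"xyz": [28,-37,0],"delta_rot": [0,0,0.1],"jaw": -0.12},{"xyz": [28,-37,0],"delta_rot": [0,0,0],"jaw": -0.12}])

```text
t: 0.6
eef_pos: [0.2962, 0.4165, 0.2268]
tool_rot: [-1.571, 0.133, -0.129]
force: [0.7, -0.6, 0.6]
width: 0.0375
```

jog_arm(plan=[{"xyz": [28,-37,0],"delta_rot": [0,0,0],"jaw": -0.12},{"xyz": [28,-37,0],"delta_rot": [0,0,0],"jaw": -0.12},{"xyz": [28,-37,0],"delta_rot": [0,0,0],"jaw": -0.12},{"xyz": [28,-37,0],"delta_rot": [0,0,0],"jaw": -0.12},{"xyz": [28,-37,0],"delta_rot": [0,0,0],"jaw": -0.12}])

```text
t: 1.1
eef_pos: [0.4385, 0.2223, 0.225]
tool_rot: [-1.572, 0.133, -0.126]
force: [0.8, 0.3, 0.6]
width: 0.0375
```

jog_arm(plan=[{"xyz": [33,-34,0],"delta_rot": [0,0,0],"jaw": -0.12},{"xyz": [32,-33,-15],"delta_rot": [0,0,0],"jaw": -0.12},{"xyz": [0,0,-25],"delta_rot": [0,0,0],"jaw": -0.12},{"xyz": [0,0,0],"delta_rot": [0,0,0],"jaw": -0.12}])

```text
t: 1.5
eef_pos: [0.5089, 0.1464, 0.1837]
tool_rot: [-1.572, 0.138, -0.135]
force: [-0.6, 0.3, -1.1]
width: 0.0374
```

```bash
python3 - <<'E'
from h import *
import pickle
t=[.5033,.1548,.16]
for x in need(None,np.radians(-10.08),t): print(x)
o=r.get_obs(); d=shot('wrist','w1.png'); pickle.dump((o,d),open('w1.pkl','wb'))
print(np.round(d['hand_eye'],3),d['fx'])
shot('side','s1.png')
E
```

```text
[ -5.59171164   8.38021831 -23.67334146]
[(array([ 0.05043671, -0.02344675, -0.01706063]), 1), (array([ 0.03680908,  0.07918065, 29.98281225]), -1)]
[0.50889171 0.14641978 0.18367334]
0.037440925965742895
[-0.57036113  0.33132155 -1.14844357]
[ 0.16071998  0.14156796 -0.29764688  1.13484612 -0.00482363  0.33487046]
1.5
[[-0.001  0.952  0.305 -0.079]
 [-0.001 -0.305  0.952 -0.143]
 [ 1.     0.001  0.001  0.   ]
 [ 0.     0.     0.     1.   ]] 369.54812001389735
```

View pics/w1.png

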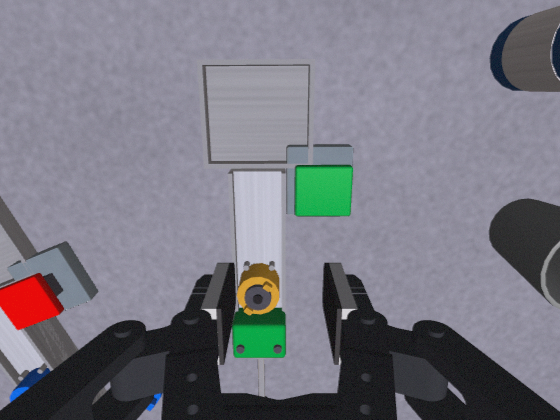

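The wrist view shows the paddle's top face at about (296–352, 165–216). The runway runs at columns 232–284, from row 170 (open end) down to the brass cap at (260,290). The pan is above it.

```bash
cat >> h.py <<'E'
def wray(o,d,u,v,z):
    H=np.array(d['hand_eye']); A=Ro.from_rotvec(o['tool_rot']).as_matrix()
    c=A@H[:3,3]+o['eef_pos']; k=A@H[:3,:3]@np.array([(u-d['cx'])/d['fx'],(v-d['cy'])/d['fy'],1]); return c+k*(z-c[2])/k[2]
E
python3 - <<'E'
from h import *
import pickle
o,d=pickle.load(open('w1.pkl','rb'))
m=green(d['image'])
for c in cv2.findContours(m,cv2.RETR_EXTERNAL,cv2.CHAIN_APPROX_SIMPLE)[0]:
    if cv2.contourArea(c)<500: continue
    b=cv2.boxPoints(cv2.minAreaRect(c)); z=.052 if b.mean(0)[0]>290 else .06
    w=np.array([wray(o,d,*q,z)[:2] for q in b]); e=w-np.roll(w,1,0)
    print(np.round(b.ravel()),np.round(w,4).tolist(),'ctr',w.mean(0),'len',np.linalg.norm(e,axis=1),'ang',np.degrees(np.arctan2(e[:,1],e[:,0])))
# runway edges on the rail tops (z .038) and the open end
g=d['image'].mean(2)
for v in (185,205,225,245): 
    row=g[v]; gr=np.abs(np.diff(row)); print(v,[(int(u),int(gr[u])) for u in range(222,295) if gr[u]>18])
for q in [(232,171),(282,171),(235,250),(283,250)]: print(q,wray(o,d,*q,.038))
E
```

```text
[232. 308. 285. 308. 285. 357. 232. 357.] [[0.5941, 0.0921], [0.6015, 0.1354], [0.6498, 0.1272], [0.642, 0.0818]] ctr [0.62182367 0.10912613] len [0.04901891 0.04400756 0.04893423 0.04614048] ang [167.86883512  80.25190498  -9.6372558  -99.69547418]
[295. 165. 352. 165. 352. 215. 295. 215.] [[0.486, 0.1628], [0.4934, 0.205], [0.5329, 0.2005], [0.5252, 0.1564]] ctr [0.50936942 0.18118909] len [0.03973914 0.04287557 0.03977308 0.04473134] ang [170.83307099  80.12283123  -6.4922366  -99.83567583]
185 [(231, 30), (232, 19), (233, 68), (280, 22), (285, 49), (286, 24), (293, 41), (294, 33)]
205 [(232, 28), (234, 65), (280, 20), (285, 46), (293, 53), (294, 20)]
225 [(233, 43), (235, 52), (281, 21)]
245 [(234, 41), (236, 47)]
(232, 171) [0.48494205 0.1126945  0.038     ]
(282, 171) [0.49176502 0.1519     0.038     ]
(235, 250) [0.55234739 0.10082015 0.038     ]
(283, 250) [0.55931209 0.14112288 0.038     ]
```

jog_arm(plan=[{"xyz": [-5,9,-35],"delta_rot": [0,0,0],"jaw": -0.12},{"xyz": [0,0,-40],"delta_rot": [0,0,0],"jaw": -0.12},{"xyz": [0,0,-25],"delta_rot": [0,0,0],"jaw": -0.12},{"xyz": [0,0,0],"delta_rot": [0,0,0],"jaw": -0.12}])

```text
t: 2.0
eef_pos: [0.5086, 0.1618, 0.0919]
tool_rot: [-1.567, 0.117, -0.143]
force: [-0.5, 0.0, -0.6]
width: 0.0377
```

```bash
python3 - <<'E'
from h import *
for x in need(None,np.radians(-9.9),[.5047,.1555,.041]): print(x)
o=r.get_obs(); d=shot('side','s2.png')
i=cv2.resize(d['image'][90:250,120:320],None,fx=3.5,fy=3.5,interpolation=cv2.INTER_CUBIC)
cv2.imwrite('pics/s2c.png',i[...,::-1])
E
```

```text
[ -3.8976427   -6.34198008 -50.9298698 ]
[(array([ 0.0136054 ,  0.15583059, -0.06942115]), 1), (array([-2.44210049e-01,  2.13217185e-02,  2.99295757e+01]), -1)]
[0.50859764 0.16184198 0.09192987]
0.03767472704414666
[-0.48726211  0.03440885 -0.64491272]
[ 0.18936133  0.22193726 -0.41324431  0.91983988 -0.00441345  0.35484419]
2.0
```

View pics/s2c.png

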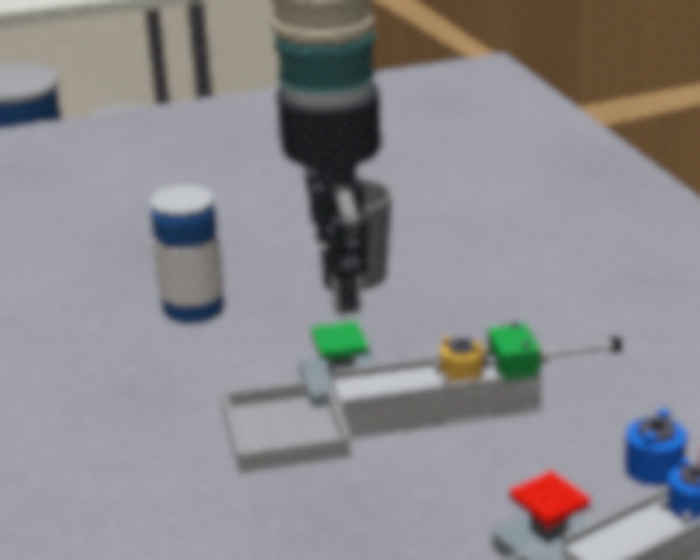

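The side crop shows the fingers above the paddle and runway, with the paddle up and the cap still seated. The position has drifted about 7 mm, so I'll correct it on the way down.

jog_arm(plan=[{"xyz": [-4,-6,-15],"delta_rot": [0,0.1,-0.1],"jaw": -0.12},{"xyz": [0,0,0],"delta_rot": [0,0,0],"jaw": -0.12}])

```text
t: 2.25
eef_pos: [0.5081, 0.1574, 0.0817]
tool_rot: [-1.565, 0.126, -0.148]
force: [-0.9, -0.7, -0.6]
width: 0.0377
```

```bash
python3 - <<'E'
from h import *
for x in need(None,np.radians(-9.9),[.5047,.1555,.041]): print(x)
E
```

```text
[ -3.37375834  -1.90353744 -40.70234386]
[(array([-0.00164053,  0.13308167,  0.01555382]), 1), (array([ 2.08934169e-01,  2.57557759e-03, -2.99837183e+01]), -1)]
[0.50807376 0.15740354 0.08170234]
0.03766332391683499
[-0.89388052 -0.7317575  -0.57668132]
[ 0.18015421  0.2317922  -0.42589006  0.89937442 -0.00233922  0.35455455]
2.25
```

jog_arm(plan=[{"xyz": [-5,-3,-12],"delta_rot": [0,0.2,0],"jaw": -0.12},{"xyz": [0,0,0],"delta_rot": [0,0,0],"jaw": -0.12},{"xyz": [-1,-1,-8],"delta_rot": [0,0.1,0],"jaw": -0.12},{"xyz": [0,0,0],"delta_rot": [0,0,0],"jaw": -0.12}])

```text
t: 2.65
eef_pos: [0.5045, 0.1533, 0.0632]
tool_rot: [-1.566, 0.149, -0.126]
force: [-0.2, 0.1, -1.4]
width: 0.0374
```

```bash
python3 - <<'E'
from h import *
import pickle
for x in need(None,np.radians(-9.9),[.5047,.1555,.041]): print(x)
o=r.get_obs(); d=shot('wrist','w3.png'); pickle.dump((o,d),open('w3.pkl','wb'))
E
```

```text
[  0.22403213   2.20754717 -22.22868618]
[(array([-0.01209123, -0.13451715,  0.02088295]), 1), (array([-2.11150278e-01,  1.89794871e-02, -2.99783676e+01]), -1)]
[0.50447597 0.15329245 0.06322869]
0.037445543071789336
[-0.15973004  0.14147119 -1.42428142]
[ 0.17032738  0.26311158 -0.43102948  0.89031947  0.00365045  0.34527693]
2.65
```

View pics/w3.png

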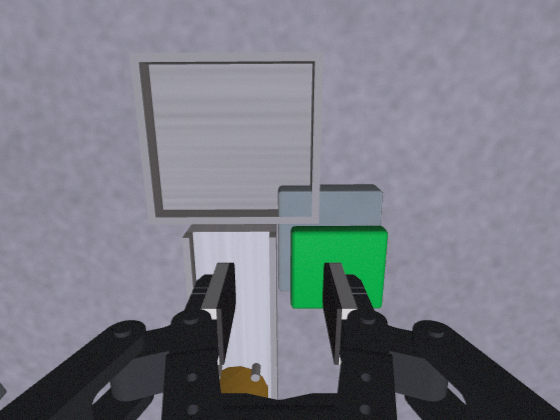

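The wrist view has the right finger over the paddle (finger columns 323–356, paddle 290–387). The left finger is over the runway (193–272), and the cap is still seated at (243,385). Now I'll go down in steps.

jog_arm(plan=[{"xyz": [0,2,-8],"delta_rot": [0,-0.1,0],"jaw": -0.12},{"xyz": [0,0,-3],"delta_rot": [0,0,0],"jaw": -0.12},{"xyz": [0,0,0],"delta_rot": [0,0,0],"jaw": -0.12}])

```text
t: 3.0
eef_pos: [0.5058, 0.1557, 0.0522]
tool_rot: [-1.565, 0.138, -0.137]
force: [0.2, 0.1, -0.1]
width: 0.0376
```

jog_arm(plan=[{"xyz": [-1,0,-4],"delta_rot": [0,0,0],"jaw": -0.12},{"xyz": [0,0,0],"delta_rot": [0,0,0],"jaw": -0.12}])

```text
t: 3.2
eef_pos: [0.5056, 0.1559, 0.0486]
tool_rot: [-1.564, 0.136, -0.139]
force: [-1.1, -0.8, 0.0]
width: 0.0376
```

jog_arm(plan=[{"xyz": [0,0,-4],"delta_rot": [0,0,0],"jaw": -0.12},{"xyz": [0,0,0],"delta_rot": [0,0,0],"jaw": -0.12}])

```text
t: 3.4
eef_pos: [0.5058, 0.1559, 0.045]
tool_rot: [-1.564, 0.136, -0.139]
force: [-1.4, -0.5, 1.8]
width: 0.0375
```

jog_arm(plan=[{"xyz": [0,0,-3],"delta_rot": [0,0,0],"jaw": -0.12},{"xyz": [0,0,-1],"delta_rot": [0,0,0],"jaw": -0.12}])

```text
t: 3.6
eef_pos: [0.506, 0.156, 0.0414]
tool_rot: [-1.564, 0.135, -0.139]
force: [-0.8, -1.1, 4.5]
width: 0.0376
```

```bash
python3 - <<'E'
from h import *
for x in need(None,np.radians(-9.9),[.5047,.1555,.041]): print(x)
E
```

```text
[-1.33768601 -0.49301423 -0.36845287]
[(array([-0.02070662,  0.02547762,  0.01871515]), 1), (array([  0.03999517,   0.03250559, -29.98124057]), -1)]
[0.50603769 0.15599301 0.04136845]
0.03756979792407767
[-0.76388235 -1.07824265  4.54207273]
[ 0.17599027  0.28433408 -0.4591777   0.82427646  0.00166483  0.35074021]
3.6
```

jog_arm(plan=[{"xyz": [-1,0,-3],"delta_rot": [0,0,0],"jaw": -0.12},{"xyz": [0,0,-3],"delta_rot": [0,0,0],"jaw": -0.12},{"xyz": [0,0,-1],"delta_rot": [0,0,0],"jaw": -0.12}])

```text
t: 3.9
eef_pos: [0.5058, 0.1561, 0.0397]
tool_rot: [-1.564, 0.134, -0.14]
force: [-3.2, -1.4, 4.5]
width: 0.0375
```

```bash
python3 - <<'E'
from h import *
a=shot('side','s4.png')['image'][130:230,160:320]; b=shot('wrist','w4.png')['image']
a=cv2.resize(a,(640,400),interpolation=cv2.INTER_CUBIC)[:, :480]
i=np.hstack([a[:,60:440],b[10:410,70:490]]); cv2.imwrite('pics/c4.png',i[...,::-1]); print(i.shape)
o=r.get_obs(); print(o['eef_pos'],o['force'])
E
```

```text
(400, 800, 3)
[0.50587994 0.15619463 0.03954659] [-5.96885063 -2.60641065 14.27732626]
```

View pics/c4.png

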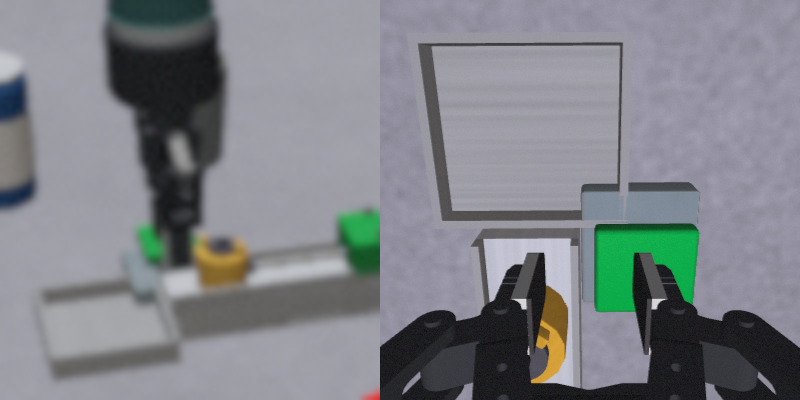

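The side crop shows the cap standing upright at (220,262), stopped against the finger and well clear of the housing. The paddle is down. I'll check that it stays stable.

```bash
python3 - <<'E'
from h import *
for k in range(8):
    d=r.grab_frame('side'); h=cv2.cvtColor(d['image'],cv2.COLOR_RGB2HSV); m=cv2.inRange(h,(14,130,90),(28,255,255)); m[:150]=0;m[230:]=0; m[:,:150]=0;m[:,330:]=0
    b=max(blobs(m,5),key=lambda b:b[1][4]); o=r.get_obs()
    print(round(o['t'],2),np.round(o['eef_pos'],4),np.round(o['force'],1),b[0],b[1])
yaw=np.radians(-9.9);p=np.array([.5094,.1812,0]); org=p-Ro.from_euler('z',yaw).apply([-.058,.052,0])
for x in (-.029,.03): print(x,proj(d,unit2w(org,yaw,[x,0,.043])))
print('finger unit',Ro.from_euler('z',-yaw).apply(o['eef_pos']-org))
E
```

```text
4.05 [0.5058 0.1562 0.0395] [-3.7 -1.7 14.6] [229.79761905 196.        ] [224 191  13  10  84]
4.1 [0.5058 0.1562 0.0395] [-5.4 -2.4 14.4] [229.73493976 195.96385542] [224 191  13  10  83]
4.15 [0.5059 0.1562 0.0395] [-4.9 -2.1 15.4] [229.85542169 195.98795181] [224 191  13  10  83]
4.2 [0.5059 0.1562 0.0395] [-5.3 -3.1 14.8] [229.65853659 195.96341463] [224 191  12  10  82]
4.25 [0.5059 0.1562 0.0395] [-4.7 -2.1 13.9] [229.73493976 195.96385542] [224 191  13  10  83]
4.3 [0.5058 0.1562 0.0395] [-4.6 -2.2 14.7] [229.85542169 195.98795181] [224 191  13  10  83]
4.35 [0.5058 0.1562 0.0395] [-4.8 -2.  14. ] [229.79761905 196.        ] [224 191  13  10  84]
4.4 [0.5058 0.1562 0.0395] [-5.3 -2.1 14.8] [229.72289157 196.        ] [224 191  12  10  83]
-0.029 (np.float64(229.63190878502755), np.float64(196.16628882241824))
0.03 (np.float64(250.48927005984854), np.float64(193.37890455074475))
finger unit [-0.05719935  0.02674778  0.03950312]
```

```bash
python3 -c "
from station import r
print(r.sign_off())"
```

```text
the job is handed in; nothing more can be done
None
```

The brass cap is out of its holder and standing upright on the runway, held back by the finger, and I have handed the job in. I spread the fingers so their centres were 52 mm apart. One went over the green latch paddle and the other over the middle of the runway, then I pressed straight down. The latch let go and the cap slid out against the runway finger. The arm is still holding that press.

- **Cap position:** over eight frames in 0.35 s the cap stayed at pixel (229.7, 196.0) in the side view. The expected spot for a cap stopped at unit x = -29 mm is (229.6, 196.2).
- **Forces:** I read a steady 14 to 15 N upward on the tool, because the paddle is against its stop. About 5 N sideways comes from the cap and from friction.
- **Time:** the robot clock read 4.4 s at the last check, against the 32 s limit.
- **Bystanders:** the arm's path stayed clear of the red ejector, blue cap, mixing cup, can and brush. I did not re-measure them at the end.

No check failed. On the way down the arm drifted up to about 7 mm from its commanded position, and I corrected that before making contact.

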